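# Put the finished ointment jars into their order baskets

### The job

Put each white ointment jar upright into the jar compartment of the order basket that has the colour of its lid; the red one is urgent, so deliver it before you move any of the others. Set each jar down on the basket's floor, do not drop it. The amber bottles are stock: leave them standing where they are.

Things in the scene. Friction and masses are not known exactly. Their poses are not given: they have to be found in the camera images.
- jar_red_center (a point): Ointment jar with red screw lid: white, round, 80 mm tall, about 120 g, one rigid piece, starting upright on the worktop. Lid 50 mm across, its side 54 to 80 mm above the foot; white body 47 mm across below it. This point is its centre: on its axis, 40 mm above its foot; z up along the axis.
- jar_blue_center (a point): Ointment jar with blue screw lid: white, round, 80 mm tall, about 120 g, one rigid piece, starting upright on the worktop. Lid 50 mm across, its side 54 to 80 mm above the foot; white body 47 mm across below it. This point is its centre: on its axis, 40 mm above its foot; z up along the axis.
- jar_green_center (a point): Ointment jar with green screw lid: white, round, 80 mm tall, about 120 g, one rigid piece, starting upright on the worktop. Lid 50 mm across, its side 54 to 80 mm above the foot; white body 47 mm across below it. This point is its centre: on its axis, 40 mm above its foot; z up along the axis.
- jar_yellow_center (a point): Ointment jar with yellow screw lid: white, round, 80 mm tall, about 120 g, one rigid piece, starting upright on the worktop. Lid 50 mm across, its side 54 to 80 mm above the foot; white body 47 mm across below it. This point is its centre: on its axis, 40 mm above its foot; z up along the axis.
- basket_red: Low red order basket, fixed, 25 mm high, open on top: a square jar compartment 80 x 80 mm inside, walls 3 mm, floor 4 mm; on its +x side a pocket filled by a carton (24 mm high). Origin at worktop level under the centre of the jar compartment; x towards the pocket, z up. Outside: x -43 to +82, y -43 to +43 mm. A jar standing in it has its centre 44 mm above the origin.
- basket_blue: Low blue order basket, fixed, 25 mm high, open on top: a square jar compartment 80 x 80 mm inside, walls 3 mm, floor 4 mm; on its +x side a pocket filled by a carton (24 mm high). Origin at worktop level under the centre of the jar compartment; x towards the pocket, z up. Outside: x -43 to +82, y -43 to +43 mm. A jar standing in it has its centre 44 mm above the origin.
- basket_green: Low green order basket, fixed, 25 mm high, open on top: a square jar compartment 80 x 80 mm inside, walls 3 mm, floor 4 mm; on its +x side a pocket filled by a carton (24 mm high). Origin at worktop level under the centre of the jar compartment; x towards the pocket, z up. Outside: x -43 to +82, y -43 to +43 mm. A jar standing in it has its centre 44 mm above the origin.
- basket_yellow: Low yellow order basket, fixed, 25 mm high, open on top: a square jar compartment 80 x 80 mm inside, walls 3 mm, floor 4 mm; on its +x side a pocket filled by a carton (24 mm high). Origin at worktop level under the centre of the jar compartment; x towards the pocket, z up. Outside: x -43 to +82, y -43 to +43 mm. A jar standing in it has its centre 44 mm above the origin.
- bottle_a_center (a point): Amber stock bottle with a small red cap (26 mm across): brown body 48 mm across, 92 mm tall, about 160 g, standing loose on the worktop among the jars; not an ointment jar, stays where it is. This point lies on its axis 46 mm above its foot; z up along the axis.
- bottle_b_center (a point): Amber stock bottle with a small blue cap (26 mm across): brown body 48 mm across, 92 mm tall, about 160 g, standing loose on the worktop among the jars; not an ointment jar, stays where it is. This point lies on its axis 46 mm above its foot; z up along the axis.
Mind the look-alikes: they are no part of the job. What is shaped like the part that bears jar_yellow_center but purple is not meant.

How it is judged:
On the way:
1. the red jar stands released in the red basket while the other jars are still within 30 mm of their starting places (x of jar_red_center in the frame of basket_red between -0.018 and 0.018 m and y of jar_red_center in the frame of basket_red between -0.018 and 0.018 m and z of jar_red_center in the frame of basket_red between 0.04 and 0.048 m and angle between jar_red_center's own z axis and vertical below 0.12 rad and linear speed of jar_red below 0.03 m/s and contact force between jar_red and the fingers below 0.05 N and distance of each of jar_blue_center, jar_green_center, jar_yellow_center from where it was at the start of the episode below 0.03 m), for 0.2 s.
At the end, for the whole second after the job is handed in: Each jar stands upright (0.12 rad), released and at rest on the floor of the jar compartment of the basket of its lid's colour (centre within 18 mm of the compartment's along each basket axis, 40 to 48 mm above its origin); amber bottles within 20 mm of their starts (x of jar_red_center in the frame of basket_red between -0.018 and 0.018 m and y of jar_red_center in the frame of basket_red between -0.018 and 0.018 m and z of jar_red_center in the frame of basket_red between 0.04 and 0.048 m and angle between each of jar_red_center, jar_blue_center, jar_green_center, jar_yellow_center's own z axis and vertical below 0.12 rad and linear speed of each of jar_red, jar_blue, jar_green, jar_yellow below 0.03 m/s and contact force between each of jar_red, jar_blue, jar_green, jar_yellow and the fingers below 0.05 N and x of jar_blue_center in the frame of basket_blue between -0.018 and 0.018 m and y of jar_blue_center in the frame of basket_blue between -0.018 and 0.018 m and z of jar_blue_center in the frame of basket_blue between 0.04 and 0.048 m and x of jar_green_center in the frame of basket_green between -0.018 and 0.018 m and y of jar_green_center in the frame of basket_green between -0.018 and 0.018 m and z of jar_green_center in the frame of basket_green between 0.04 and 0.048 m and x of jar_yellow_center in the frame of basket_yellow between -0.018 and 0.018 m and y of jar_yellow_center in the frame of basket_yellow between -0.018 and 0.018 m and z of jar_yellow_center in the frame of basket_yellow between 0.04 and 0.048 m and distance of each of bottle_a_center, bottle_b_center from where it was at the start of the episode below 0.02 m); the robot touches nothing.
It fails at once if amber bottle a pushed more than 20 mm from its place, lifted or tipped (distance of bottle_a_center from where it was at the start of the episode above 0.02 m or angle between bottle_a_center's own z axis and vertical above 0.3 rad).
It fails at once if amber bottle b pushed more than 20 mm from its place, lifted or tipped (distance of bottle_b_center from where it was at the start of the episode above 0.02 m or angle between bottle_b_center's own z axis and vertical above 0.3 rad).
It fails at once if a jar is let go in the air (its foot more than 30 mm above the basket floor) ((height (world z) of jar_red_center above 0.074 m and contact force between jar_red and the fingers below 0.01 N) or (height (world z) of jar_blue_center above 0.074 m and contact force between jar_blue and the fingers below 0.01 N) or (height (world z) of jar_green_center above 0.074 m and contact force between jar_green and the fingers below 0.01 N) or (height (world z) of jar_yellow_center above 0.074 m and contact force between jar_yellow and the fingers below 0.01 N)).
It also fails if it takes over 90 s, if anything falls off the work surface, if the arm or the gripper's body presses on something with over 40 N, if the wrist force passes 120 N, or if a joint passes its speed limit or range.

### The arm

A 6-joint arm with a two-finger parallel gripper is mounted at the origin on the work surface. World frame = base frame: x ahead of the robot, y to its left, z up, the work surface at z = 0. Lengths are in m, angles in rad, forces in N, time in s.
With the tool pointing down it reaches from about 0.3 to 0.775 m from the base axis. Payload 14.6 kg.
Tool frame: the origin (TCP) lies midway between the tips of the shut fingers; the grasp point (between the pads) lies 19 mm behind it (hold_point_z is the distance from the TCP to the grasp point, in m); x points along the fingers, z is the direction in which the jaws open and shut, and the axes are right-handed (so a half turn about x gives the same grasp; the last joint's range is limited). The gripper opens to 94 mm and grips with 3 to 60 N. Pads are 16 mm wide; open, the fingers measure 119 mm over their backs; the gripper's body (75 mm by 177 mm) begins 78 mm behind the grasp point.
Start: joints at [1.089, 0.3, 1.521, -0, 1.321, -0.067], TCP at [0.222, 0.503, 0.205] pointing down, gripper open.
Joint ranges: [-3.03, 3.03], [-0.79, 2.21], [0.23, 2.52], [-1.04, 4.18], [0, 3.07], [-2.55, 2.55]. Speed limits (rad/s): [2.22, 2.22, 2.57, 3.14, 3.14, 3.14].

### API

Orientations are given as a rotation vector (axis times angle).
In Python, from plant import get_state, read_camera, close_job, hold_point_z gives the robot as it stands.
- The arm moves only by the tool carry_out, never from a script. Its argument "steps" is a list of rows, each an object with "travel": the shift along the world's x, y, z in units of 25 mm (1.0 is 25 mm), a list of three; "dr": the turn, a rotation vector about the world's x, y, z in rad, a list of three; "claw": the gripper's target within -1 to 1 (fully open at 1, half-way at 0, shut at -1). In form: [{"travel": [tx, ty, tz], "dr": [ax, ay, az], "claw": claw}, ...]. A call has 1 to 5 rows; each row is the pose to reach, as a shift and turn from the pose commanded when the call began; what a row does not reach only later rows make up. A row lasts 1/12 s, in which the tool goes at most 41.7 mm and 7.16 degrees, less where a joint would pass 70% of its speed; a pose out of reach is approached as far as the arm can. A call with a gripper value outside its range is refused whole. The fingers move at their own pace and stop on an object; "newtons" is the grip in N (left out, the last holds). Time passes only in rows, so rows that repeat a pose let the fingers close. It gives the time, the measured TCP pose, the force and the opening at its end, in the units of the state.
- get_state(): the state, without advancing time (a new reading comes with each control period).
- read_camera(name): name is "scene" or "top" or "wrist"; returns a dict with "image" (384x512x3 uint8, red, green, blue), "intrinsics" (3x3 intrinsics, pixels), "rvec" (rotation vector, rad) and "tvec" (3), from world to camera coordinates, as OpenCV has them. Camera axes: x right, y down, z forward; pixel columns grow to the right and rows downward; lengths in m; the calibration is good to about 2 mm. A picture is of the moment at which its call begins. There is no depth.
- close_job(): hands the job in, once; it reports no verdict.
The state is a dict: "time": time; "joints": joint angles; "qvel": joint speeds; "tau": joint torques, N m; "eef_pos": TCP position; "tool_rot": TCP orientation; "force": force on the tool from outside, world axes, zero at the start; "ft_torque": the same for the moment, N m; "opening": opening from 0.0 (shut) to 1.0 (fully open).
Only numpy, scipy, OpenCV 4.12 (cv2) and the standard library are available. Lean on these libraries where they do the work, as an engineer would, in place of code of your own. Each camera call takes 0.05 s, during which the arm holds its last target.

## Working session

There is one attempt and no reset: what is moved stays moved. The work goes in short steps, Python scripts to look and compute and a tool call to move; the robot and the scene stay as the last step left them, time stands still between calls to the robot, and variables do not carry over. Pictures are saved under pics/ and viewed, and the job is handed in when it is done.

Besides the shell and the picture viewer there is one more tool, called after "Request:" as a command line: name --argument value ..., lists and objects as JSON in quotes. carry_out: Moves the arm, as the interface text tells. Its arguments: {"type":"object","properties":{"steps":{"type":"array","items":{"type":"object","properties":{"travel":{"type":"array","items":{"type":"number"}},"dr":{"type":"array","items":{"type":"number"}},"claw":{"type":"number"}}}},"newtons":{"type":"number"}},"required":["steps"]}

```bash
mkdir -p pics
cat > h.py <<'E'
import numpy as np, cv2
from plant import get_state, read_camera, close_job, hold_point_z
def snap(n,f,crop=None,s=1):
    c=read_camera(n); im=c["image"][:,:,::-1].copy()
    np.savez(f"{f}.npz",**{k:np.array(v) for k,v in c.items()})
    cv2.imwrite(f"pics/{f}.png",im); return c
def ray(c,u,v,z):
    K=np.array(c["intrinsics"]);R=cv2.Rodrigues(np.array(c["rvec"],float))[0];t=np.array(c["tvec"]).ravel()
    d=R.T@np.linalg.inv(K)@np.array([u,v,1.]);o=-R.T@t
    return o+d*(z-o[2])/d[2]
def proj(c,p):
    return cv2.projectPoints(np.array(p,float).reshape(-1,1,3),np.array(c["rvec"],float),np.array(c["tvec"],float),np.array(c["intrinsics"],float),None)[0].reshape(-1,2)
def crop(f,x0,y0,x1,y1,s,o):
    im=cv2.imread(f"pics/{f}.png")[y0:y1,x0:x1]
    cv2.imwrite(f"pics/{o}.png",cv2.resize(im,None,fx=s,fy=s,interpolation=cv2.INTER_CUBIC))
E
python3 - <<'E'
from h import *
s=get_state();print(s,hold_point_z)
for n in["scene","top","wrist"]:
    c=snap(n,n+"0");R=cv2.Rodrigues(np.array(c["rvec"],float))[0];print(n,-R.T@np.array(c["tvec"]).ravel(),np.array(c["intrinsics"]).tolist(),R.round(2).tolist())
E
```

```text
{'time': 0.0, 'joints': array([ 1.08940443e+00,  3.00466334e-01,  1.52156409e+00,  8.92262120e-06,
        1.32068219e+00, -6.65733234e-02]), 'qvel': array([-0.00095301, -0.00054443, -0.00120853, -0.00087374,  0.00156767,
       -0.00111069]), 'tau': array([ 1.91953179e-03, -5.31814027e+01, -3.52734232e+01,  7.09295855e-02,
        2.43754615e-02, -9.26822872e-05]), 'eef_pos': array([0.22153379, 0.50313692, 0.20489613]), 'tool_rot': array([-0.89901717,  1.37835957,  0.89812807]), 'force': array([-0.32875829, -0.6719683 , -0.33569944]), 'ft_torque': array([-0.00443265, -0.00199183, -0.02770783]), 'opening': 0.9970679893562784} 0.0188
scene [ 1.19266579 -0.24782357  0.56964161] [[371.6084149041206, 0.0, 259.60179127302035], [0.0, 371.6084149041206, 192.54919102705432], [0.0, 0.0, 1.0]] [[0.32, 0.95, 0.01], [0.54, -0.17, -0.82], [-0.78, 0.27, -0.57]]
top [0.3564515  0.01492161 1.09007517] [[470.0441429615263, 0.0, 250.23414815373056], [0.0, 470.0441429615263, 188.3311566505572], [0.0, 0.0, 1.0]] [[0.02, -1.0, 0.03], [-0.99, -0.03, -0.16], [0.16, -0.03, -0.99]]
wrist [0.15674783 0.53304599 0.38431592] [[268.17221935188155, 0.0, 256.291750775211], [0.0, 268.17221935188155, 188.1299700098761], [0.0, 0.0, 1.0]] [[0.4, 0.92, -0.0], [0.89, -0.39, 0.24], [0.22, -0.1, -0.97]]
```

View pics/top0.png

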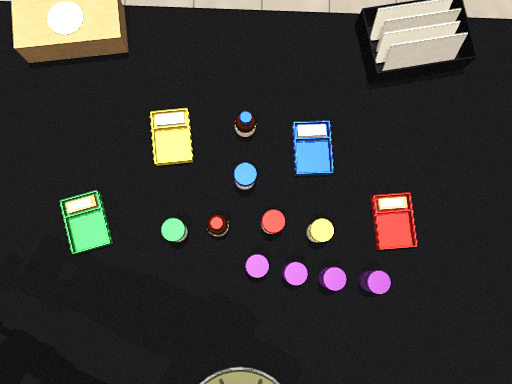

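View pics/scene0.png

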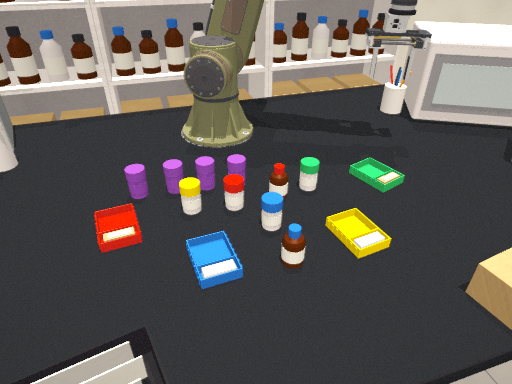

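View pics/wrist0.png

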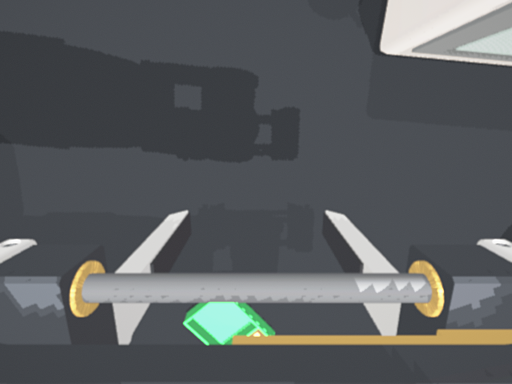

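The top view shows lids at about: green (173,230), blue (245,175), red (273,221), yellow (321,231). The amber bottles are at (217,224), red cap, and (245,120), blue cap. Four purple look-alikes lie at the bottom. I'll enlarge it to measure.

Run:
```python
from h import *
crop("top0",145,90,345,300,3,"tA"); crop("top0",50,95,250,260,4,"tB"); crop("top0",280,110,430,260,4,"tC")
```

```text
(no output)
```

View pics/tA.png

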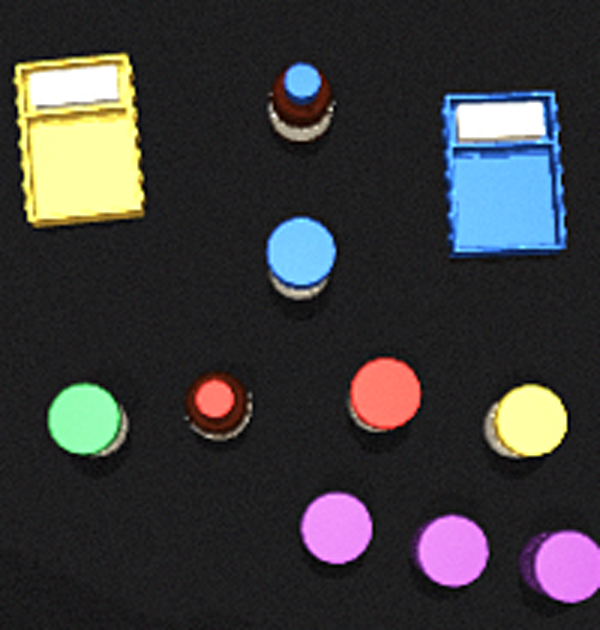

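View pics/tB.png

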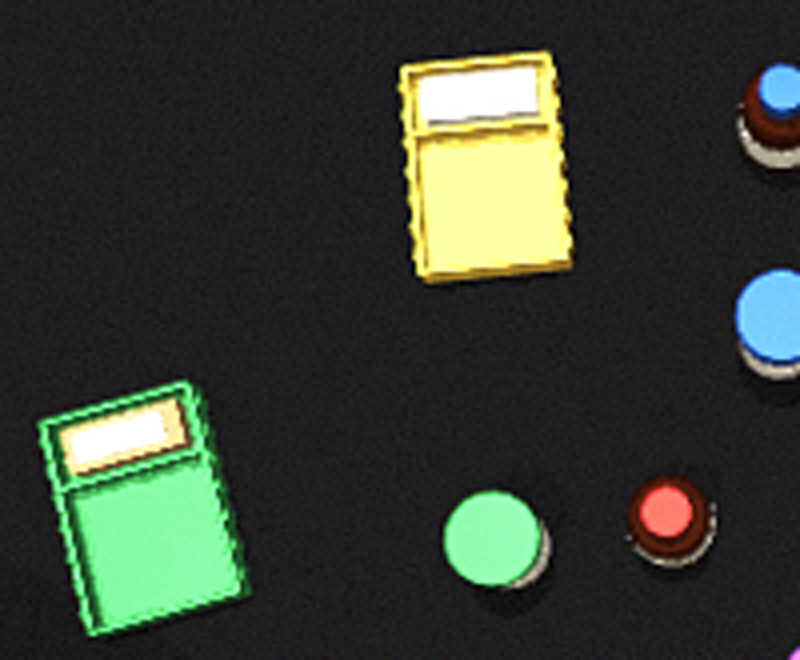

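View pics/tC.png

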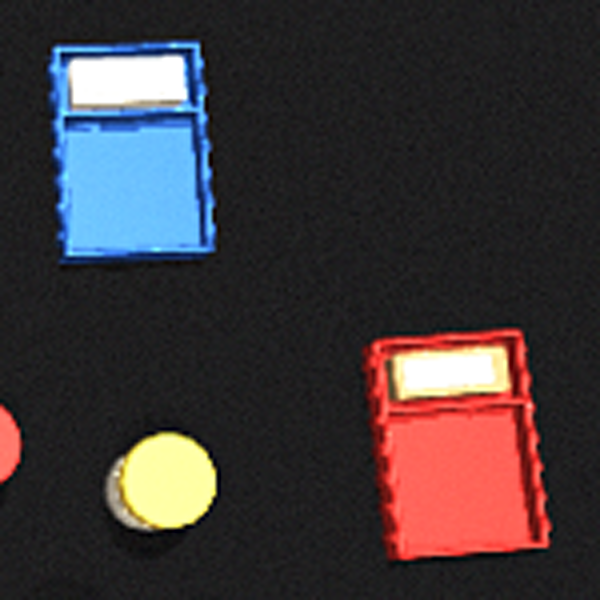

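```bash
cat > m.py <<'E'
from h import *
from scipy.optimize import least_squares
c=dict(np.load("top0.npz"));cs=dict(np.load("scene0.npz"))
P={}
def A(u,v):return ((u+.5)/3-.5+145,(v+.5)/3-.5+90)
for n,uv,z in[("red",(385,393),.08),("blue",(302,250),.08),("green",(86,419),.08),("yellow",(532,420),.08),("bota",(215,398),.092),("botb",(303,82),.092),("p1",(337,527),.08),("p2",(452,550),.08),("p3",(568,566),.08)]:
    P[n]=ray(c,*A(*uv),z); print(n,P[n].round(4),"scene top px",proj(cs,P[n]).round(0)[0])
r=ray(c,377.5,282,.08);print("p4",r.round(4))
def fit(n,o,pts):
    pts=[((u+.5)/4-.5+o[0],(v+.5)/4-.5+o[1]) for u,v in pts]
    L=np.array([[.082,.043],[.082,-.043],[-.043,-.043],[-.043,.043]])
    W=np.array([ray(c,*p,.025)[:2] for p in pts])
    f=lambda q:(L@np.array([[np.cos(q[2]),np.sin(q[2])],[-np.sin(q[2]),np.cos(q[2])]])+q[:2]-W).ravel()
    s=least_squares(f,[.4,0,0]);q=s.x;print(n,q.round(4),"res mm",(s.fun*1000).round(1),"scene",proj(cs,[q[0],q[1],.004]).round(0)[0])
    P["b_"+n]=q
fit("yellow",(50,95),[(400,66),(550,52),(572,267),(422,278)])
fit("green",(50,95),[(40,422),(190,381),(248,594),(92,634)])
fit("blue",(280,110),[(53,45),(200,42),(214,252),(62,259)])
fit("red",(280,110),[(367,341),(521,331),(548,546),(390,556)])
np.savez("P.npz",**P)
E
python3 m.py; python3 -c "
from h import *
crop('scene0',80,130,430,300,2.2,'sA')"
```

```text
red [ 0.4477 -0.0627  0.08  ] scene top px [233. 178.]
blue [ 0.5507 -0.0007  0.08  ] scene top px [271. 197.]
green [0.4241 0.1504 0.08  ] scene top px [308. 161.]
yellow [ 0.4307 -0.1688  0.08  ] scene top px [188. 182.]
bota [0.4402 0.0586 0.092 ] scene top px [278. 165.]
botb [0.6739 0.0016 0.092 ] scene top px [293. 226.]
p1 [ 0.3519 -0.0299  0.08  ] scene top px [235. 158.]
p2 [ 0.3375 -0.1116  0.08  ] scene top px [204. 160.]
p3 [ 0.328 -0.194  0.08 ] scene top px [172. 163.]
p4 [ 0.3222 -0.287   0.08  ]
yellow [0.6253 0.1702 0.1361] res mm [-2.  -1.8 -1.5  0.1  3.2  1.1  0.3  0.6] scene [349. 228.]
green [0.4227 0.3496 0.3109] res mm [-0.2 -0.8  0.6 -0.5  1.   1.9 -1.4 -0.6] scene [369. 173.]
blue [ 0.6083 -0.1587  0.0559] res mm [-1.3 -0.5 -0.9  0.7  0.3  1.1  1.9 -1.4] scene [210. 254.]
red [ 0.4406 -0.3458  0.0886] res mm [ 0.9 -2.2  0.4  2.2 -0.7  2.5 -0.7 -2.5] scene [117. 223.]
```

View pics/sA.png

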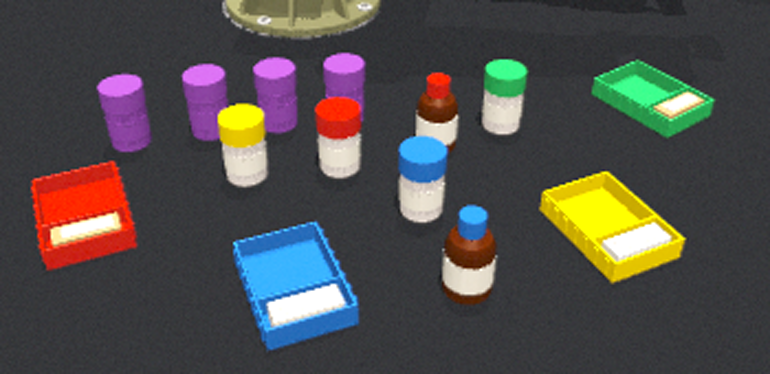

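```bash
cat >> h.py <<'E'
def st():
    s=get_state();R=cv2.Rodrigues(np.array(s["tool_rot"],float))[0]
    print("t",round(s["time"],2),"tcp",s["eef_pos"].round(4),"open",round(s["opening"],3),"F",s["force"].round(1),"q",s["joints"].round(2))
    print("x",R[:,0].round(3),"jaw",R[:,2].round(3),"jaw ang",np.arctan2(R[1,2],R[0,2]).round(3))
E
python3 -c "
from h import *
st()"
```

```text
t 0.15 tcp [0.2216 0.5032 0.2051] open 0.999 F [-1.4 -0.7  1.4] q [ 1.09  0.3   1.52 -0.    1.32 -0.07]
x [-0.    -0.001 -1.   ] jaw [ 0.403  0.915 -0.001] jaw ang 1.156
```

Each lid reading matches the scene camera: red (234,177), blue (272,196), green (309,161), yellow (190,182). Bottle a at (217,223) has a small red cap on a brown body. The jar at (273,221) is white with a 50 mm red lid, so it is the red jar. I'll go there now with the jaws along y.

Request:
carry_out --steps '[{"travel": [0.6, -1.5, 0], "dr": [0, 0, 0.1], "claw": 1}, {"travel": [1.2, -3, 0], "dr": [0, 0, 0.2], "claw": 1}, {"travel": [1.8, -4.5, 0], "dr": [0, 0, 0.3], "claw": 1}, {"travel": [2.4, -6, 0], "dr": [0, 0, 0.4], "claw": 1}, {"travel": [3, -7.5, 0], "dr": [0, 0, 0.415], "claw": 1}]' --newtons 20

```text
time: 0.57
eef_pos: [0.2967, 0.314, 0.2053]
tool_rot: [-1.214, 1.206, 1.214]
force: [0.8, 0.3, -0.1]
opening: 0.998
```

Request:
carry_out --steps '[{"travel": [0.6, -1.5, 0], "dr": [0, 0, 0], "claw": 1}, {"travel": [1.2, -3, 0], "dr": [0, 0, 0], "claw": 1}, {"travel": [1.8, -4.5, 0], "dr": [0, 0, 0], "claw": 1}, {"travel": [2.4, -6, 0], "dr": [0, 0, 0], "claw": 1}, {"travel": [3, -7.5, 0], "dr": [0, 0, 0], "claw": 1}]'

```text
time: 0.98
eef_pos: [0.3718, 0.1264, 0.2056]
tool_rot: [-1.21, 1.209, 1.209]
force: [1.3, 0.6, -1.1]
opening: 0.999
```

Request:
carry_out --steps '[{"travel": [0.6, -1.5, 0], "dr": [0, 0, 0], "claw": 1}, {"travel": [1.2, -3, 0], "dr": [0, 0, 0], "claw": 1}, {"travel": [1.8, -4.5, 0], "dr": [0, 0, 0], "claw": 1}, {"travel": [2.4, -6, 0], "dr": [0, 0, 0], "claw": 1}, {"travel": [3, -7.5, 0], "dr": [0, 0, 0], "claw": 1}]'

```text
time: 1.4
eef_pos: [0.4469, -0.0613, 0.2055]
tool_rot: [-1.209, 1.209, 1.209]
force: [0.9, 0.4, 0.2]
opening: 1.001
```

```bash
python3 -c "
from h import *
st();c=snap('wrist','w1');st()
print(proj(c,[0.4477,-.0627,.08]))"
```

```text
t 1.4 tcp [ 0.4469 -0.0613  0.2055] open 1.001 F [0.9 0.4 0.2] q [-0.22  0.08  1.79  0.    1.28 -1.79]
x [ 0.  0. -1.] jaw [0. 1. 0.] jaw ang 1.571
t 1.45 tcp [ 0.4486 -0.0661  0.2052] open 0.999 F [-1.  -0.5 -1.7] q [-0.23  0.08  1.78 -0.    1.28 -1.79]
x [ 0.    -0.001 -1.   ] jaw [ 0.003  1.    -0.001] jaw ang 1.568
[[254.07952438 183.9202122 ]]
```

View pics/w1.png

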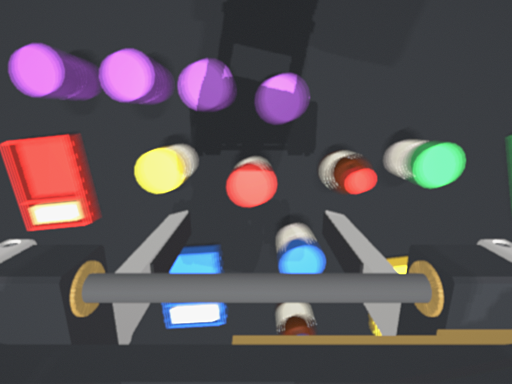

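The wrist view shows the red lid at (252,185) against a predicted (254,184), so the position is right. Descending now.

Request:
carry_out --steps '[{"travel": [0, 0, -1], "claw": 1, "dr": [0, 0, 0]}, {"travel": [0, -0.1, -2], "claw": 1, "dr": [0, 0, 0]}, {"travel": [0, -0.1, -3], "claw": 1, "dr": [0, 0, 0]}, {"travel": [0, -0.1, -3.5], "claw": 1, "dr": [0, 0, 0]}, {"travel": [0, -0.1, -3.5], "claw": 1, "dr": [0, 0, 0]}]'

```text
time: 1.87
eef_pos: [0.4452, -0.0614, 0.1154]
tool_rot: [-1.206, 1.212, 1.213]
force: [0.4, 0.4, -0.0]
opening: 0.998
```

```bash
python3 -c "
from h import *
st();c=snap('wrist','w2');st()"
```

```text
t 1.87 tcp [ 0.4452 -0.0614  0.1154] open 0.998 F [ 0.4  0.4 -0. ] q [-0.22  0.18  1.89 -0.    1.07 -1.79]
x [-0.005  0.001 -1.   ] jaw [0.    1.    0.001] jaw ang 1.571
t 1.92 tcp [ 0.446  -0.0615  0.1172] open 0.996 F [0.5 0.1 0.7] q [-0.22  0.18  1.89  0.    1.07 -1.79]
x [-0.002  0.001 -1.   ] jaw [-0.     1.     0.001] jaw ang 1.571
```

View pics/w2.png

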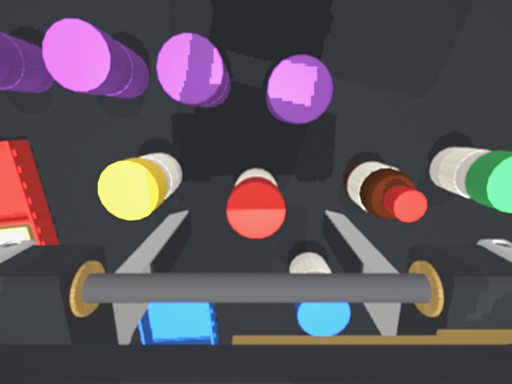

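The red jar sits centred between the fingers at column 256. Finishing the descent and gripping.

Request:
carry_out --steps '[{"travel": [0.05, 0, -0.8], "claw": 1, "dr": [0, 0, 0]}, {"travel": [0.05, 0, -1.6], "claw": 1, "dr": [0, 0, 0]}, {"travel": [0.05, 0, -2.4], "claw": 1, "dr": [0, 0, 0]}, {"travel": [0.05, 0, -2.75], "claw": 1, "dr": [0, 0, 0]}, {"travel": [0.05, 0, -2.75], "claw": 1, "dr": [0, 0, 0]}]'

```text
time: 2.33
eef_pos: [0.4476, -0.0615, 0.0487]
tool_rot: [-1.208, 1.21, 1.211]
force: [-0.1, -0.5, 0.8]
opening: 0.999
```

Request:
carry_out --steps '[{"travel": [0, 0, 0], "claw": -1, "dr": [0, 0, 0]}, {"travel": [0, 0, 0], "claw": -1, "dr": [0, 0, 0]}, {"travel": [0, 0, 0], "claw": -1, "dr": [0, 0, 0]}, {"travel": [0, 0, 0], "claw": -1, "dr": [0, 0, 0]}, {"travel": [0, 0, 0], "claw": -1, "dr": [0, 0, 0]}]' --newtons 20

```text
time: 2.75
eef_pos: [0.4482, -0.0617, 0.0498]
tool_rot: [-1.21, 1.209, 1.209]
force: [0.7, -0.9, -0.1]
opening: 0.685
```

Request:
carry_out --steps '[{"travel": [0, 0, 0], "claw": -1, "dr": [0, 0, 0]}, {"travel": [0, 0, 0], "claw": -1, "dr": [0, 0, 0]}, {"travel": [0, 0, 0], "claw": -1, "dr": [0, 0, 0]}]'

```text
time: 3.0
eef_pos: [0.448, -0.0617, 0.0493]
tool_rot: [-1.209, 1.209, 1.209]
force: [-1.2, -0.8, 1.4]
opening: 0.521
```

Request:
carry_out --steps '[{"travel": [0, 0, 0], "claw": -1, "dr": [0, 0, 0]}, {"travel": [0, 0, 0.4], "claw": -1, "dr": [0, 0, 0]}, {"travel": [0, 0, 1], "claw": -1, "dr": [0, 0, 0]}, {"travel": [0, 0, 2], "claw": -1, "dr": [0, 0, 0]}, {"travel": [0, 0, 3], "claw": -1, "dr": [0, 0, 0]}]'

```text
time: 3.42
eef_pos: [0.4473, -0.0615, 0.1253]
tool_rot: [-1.208, 1.21, 1.211]
force: [0.2, -0.7, -1.9]
opening: 0.527
```

```bash
python3 -c "
from h import *
st();c=snap('scene','s2');crop('s2',100,60,400,280,2.5,'s2c')"
```

```text
t 3.42 tcp [ 0.4473 -0.0615  0.1253] open 0.527 F [ 0.2 -0.7 -1.9] q [-0.22  0.17  1.88 -0.    1.09 -1.79]
x [-0.002  0.    -1.   ] jaw [-0.  1.  0.] jaw ang 1.571
```

View pics/s2c.png

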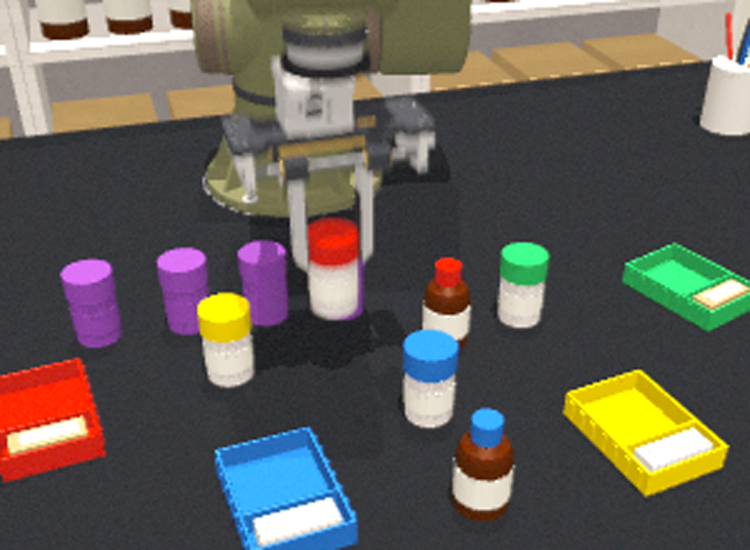

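The red jar is held upright and lifted. Carrying it over the yellow jar to the red basket.

Request:
carry_out --steps '[{"travel": [0, 0, 1], "claw": -1, "dr": [0, 0, 0]}, {"travel": [0, -0.5, 2], "claw": -1, "dr": [0, 0, 0]}, {"travel": [0, -1.8, 2], "claw": -1, "dr": [0, 0, 0]}, {"travel": [0, -3.2, 2], "claw": -1, "dr": [0, 0, 0]}, {"travel": [0, -4.6, 2], "claw": -1, "dr": [0, 0, 0]}]'

```text
time: 3.88
eef_pos: [0.4478, -0.1778, 0.1752]
tool_rot: [-1.211, 1.208, 1.209]
force: [0.7, 0.0, -1.2]
opening: 0.527
```

Request:
carry_out --steps '[{"travel": [0, -1.4, 0], "claw": -1, "dr": [0, 0, 0]}, {"travel": [-0.1, -2.8, 0], "claw": -1, "dr": [0, 0, 0]}, {"travel": [-0.2, -4.2, 0], "claw": -1, "dr": [0, 0, 0]}, {"travel": [-0.25, -5.6, 0], "claw": -1, "dr": [0, 0, 0]}, {"travel": [-0.25, -6.75, 0], "claw": -1, "dr": [0, 0, 0]}]'

```text
time: 4.3
eef_pos: [0.4409, -0.3476, 0.1745]
tool_rot: [-1.209, 1.21, 1.209]
force: [0.6, 1.1, -1.1]
opening: 0.526
```

Request:
carry_out --steps '[{"travel": [0, 0, -0.5], "claw": -1, "dr": [0, 0, 0]}, {"travel": [0, 0, -1.2], "claw": -1, "dr": [0, 0, 0]}, {"travel": [0, 0, -2], "claw": -1, "dr": [0, 0, 0]}, {"travel": [0, 0, -2.4], "claw": -1, "dr": [0, 0, 0]}, {"travel": [0, 0, -2.4], "claw": -1, "dr": [0, 0, 0]}]'

```text
time: 4.72
eef_pos: [0.4408, -0.3446, 0.1123]
tool_rot: [-1.206, 1.209, 1.213]
force: [-0.4, -0.1, -2.8]
opening: 0.529
```

```bash
python3 -c "
from h import *
st();c=snap('scene','s3');crop('s3',40,90,290,270,3,'s3c');c=snap('top','t3');crop('t3',260,150,460,290,4,'t3c')"
```

```text
t 4.72 tcp [ 0.4408 -0.3446  0.1123] open 0.529 F [-0.4 -0.1 -2.8] q [-0.73  0.42  1.59 -0.    1.14 -2.3 ]
x [-0.003  0.003 -1.   ] jaw [-0.     1.     0.003] jaw ang 1.571
```

View pics/s3c.png

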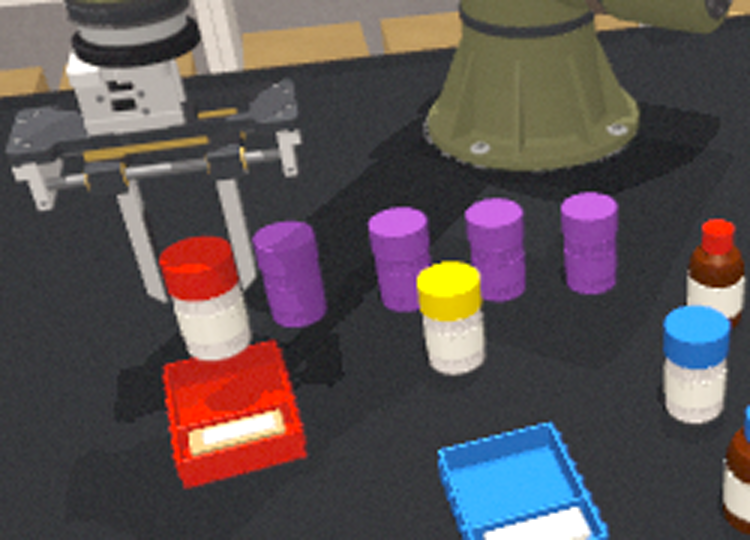

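View pics/t3c.png

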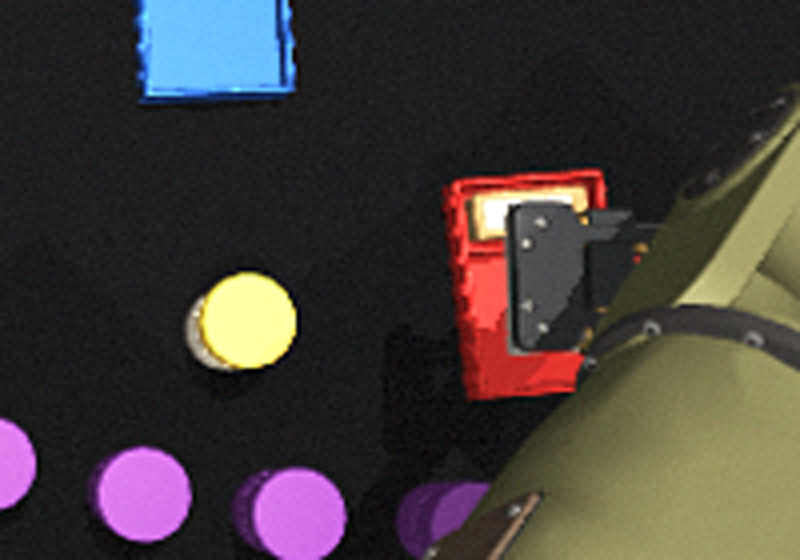

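Jar is over the compartment, with its foot about 63 mm up. Lowering slowly to the floor.

Request:
carry_out --steps '[{"travel": [0, 0, -0.6], "claw": -1, "dr": [0, 0, 0]}, {"travel": [0, 0, -1.2], "claw": -1, "dr": [0, 0, 0]}, {"travel": [0, 0, -1.8], "claw": -1, "dr": [0, 0, 0]}, {"travel": [0, 0, -2.15], "claw": -1, "dr": [0, 0, 0]}, {"travel": [0, 0, -2.35], "claw": -1, "dr": [0, 0, 0]}]'

```text
time: 5.23
eef_pos: [0.4418, -0.3454, 0.0555]
tool_rot: [-1.21, 1.209, 1.209]
force: [0.6, 0.1, -1.3]
opening: 0.531
```

Request:
carry_out --steps '[{"travel": [0, 0, -0.04], "claw": -1, "dr": [0, 0, 0]}, {"travel": [0, 0, -0.08], "claw": -1, "dr": [0, 0, 0]}, {"travel": [0, 0, -0.1], "claw": -1, "dr": [0, 0, 0]}, {"travel": [0, 0, -0.1], "claw": -1, "dr": [0, 0, 0]}]'

```text
time: 5.57
eef_pos: [0.4419, -0.3456, 0.0536]
tool_rot: [-1.21, 1.209, 1.208]
force: [0.0, -0.8, -1.3]
opening: 0.524
```

```bash
python3 -c "
from h import *
st();c=snap('scene','s4');crop('s4',60,130,210,260,5,'s4c')"
```

```text
t 5.57 tcp [ 0.4419 -0.3456  0.0536] open 0.524 F [ 0.  -0.8 -1.3] q [-0.73  0.49  1.63  0.    1.01 -2.3 ]
x [ 0.001 -0.001 -1.   ] jaw [-0.     1.    -0.001] jaw ang 1.571
```

View pics/s4c.png

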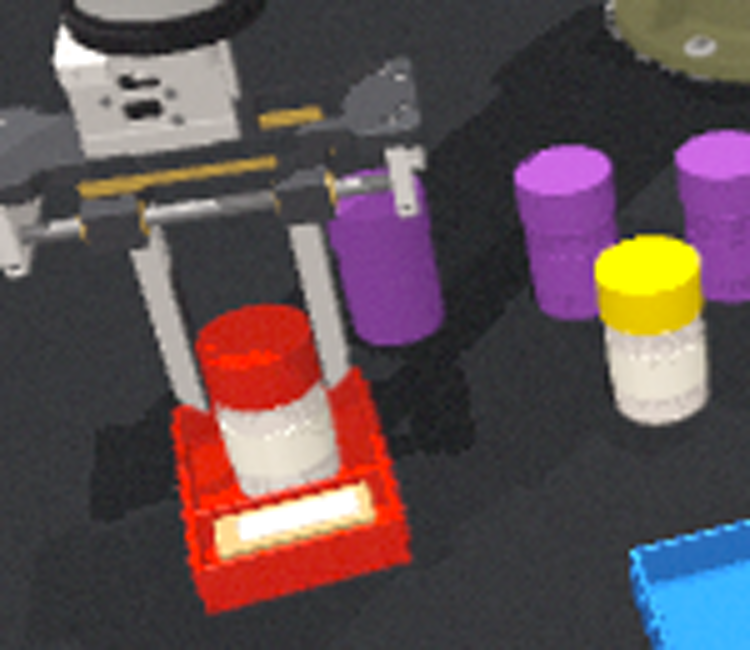

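The red jar is inside the compartment, with no contact force yet. I'll go 1.5 mm lower, then open.

Request:
carry_out --steps '[{"travel": [0, 0, -0.03], "claw": -1, "dr": [0, 0, 0]}, {"travel": [0, 0, -0.06], "claw": -1, "dr": [0, 0, 0]}, {"travel": [0, 0, -0.06], "claw": -1, "dr": [0, 0, 0]}]'

```text
time: 5.87
eef_pos: [0.4422, -0.3459, 0.0532]
tool_rot: [-1.211, 1.209, 1.208]
force: [-3.1, 2.7, 13.7]
opening: 0.528
```

Request:
carry_out --steps '[{"travel": [0, 0, 0], "claw": 0.2, "dr": [0, 0, 0]}, {"travel": [0, 0, 0], "claw": 0.5, "dr": [0, 0, 0]}, {"travel": [0, 0, 0], "claw": 1, "dr": [0, 0, 0]}, {"travel": [0, 0, 0], "claw": 1, "dr": [0, 0, 0]}, {"travel": [0, 0, 0], "claw": 1, "dr": [0, 0, 0]}]'

```text
time: 6.28
eef_pos: [0.4416, -0.3454, 0.0514]
tool_rot: [-1.209, 1.209, 1.209]
force: [-0.9, 1.1, 0.2]
opening: 0.847
```

Request:
carry_out --steps '[{"travel": [0, 0, 0], "claw": 1, "dr": [0, 0, 0]}, {"travel": [0, 0, 0], "claw": 1, "dr": [0, 0, 0]}, {"travel": [0, 0, 0], "claw": 1, "dr": [0, 0, 0]}]'

```text
time: 6.53
eef_pos: [0.4416, -0.3454, 0.0514]
tool_rot: [-1.209, 1.209, 1.209]
force: [-0.3, -0.4, -0.0]
opening: 1.002
```

Request:
carry_out --steps '[{"travel": [0, 0, 0.6], "claw": 1, "dr": [0, 0, 0]}, {"travel": [0, 0, 1.5], "claw": 1, "dr": [0, 0, 0]}, {"travel": [0, 0, 3], "claw": 1, "dr": [0, 0, 0]}, {"travel": [0, 0, 4.5], "claw": 1, "dr": [0, 0, 0]}, {"travel": [0, 0, 6], "claw": 1, "dr": [0, 0, 0]}]'

```text
time: 6.95
eef_pos: [0.4414, -0.3451, 0.2031]
tool_rot: [-1.209, 1.209, 1.21]
force: [-0.2, -0.1, -0.3]
opening: 0.999
```

```bash
python3 -c "
from h import *
st();c=snap('scene','s5');crop('s5',60,130,210,260,5,'s5c')"
```

```text
t 6.95 tcp [ 0.4414 -0.3451  0.2031] open 0.999 F [-0.2 -0.1 -0.3] q [-0.73  0.32  1.49  0.    1.32 -2.3 ]
x [-0.  0. -1.] jaw [-0.  1.  0.] jaw ang 1.571
```

View pics/s5c.png

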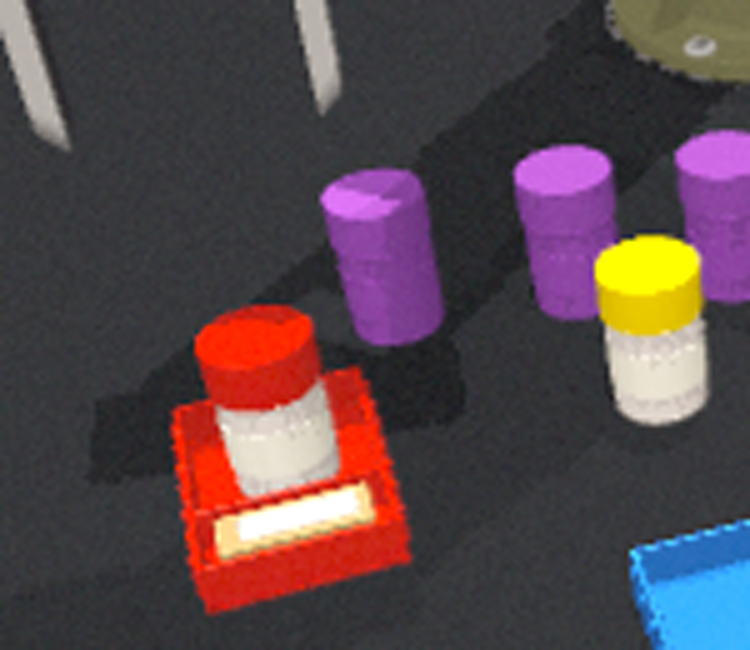

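```bash
python3 -c "
from h import *
c=dict(np.load('s5.npz'));print(proj(c,[[.4406,-.3458,.084],[.4506,-.3458,.084],[.4406,-.3358,.084]]), ray(c,60+257.5/5-.5,130+332/5-.5,.084))
# rim corners of red basket predicted vs seen
q=[.4406,-.3458,.0886];co,si=np.cos(q[2]),np.sin(q[2])
L=[[.082,.043],[.082,-.043],[-.043,-.043],[-.043,.043]]
p=proj(c,[[q[0]+co*a-si*b,q[1]+si*a+co*b,.025] for a,b in L]);print(((p-[60,130]+.5)*5).round())"
```

```text
[[110.07385781 195.69405107]
 [110.09409615 198.16387277]
 [114.75267358 194.91505153]] [ 0.44206879 -0.34383458  0.084     ]
[[402. 517.]
 [196. 569.]
 [177. 404.]
 [362. 363.]]
```

The red jar is within about 2.5 mm of the compartment centre, and the predicted rim corners match. Next is yellow, at (322,230) in the top view: white body with a yellow lid, unlike the purple ones.

Request:
carry_out --steps '[{"travel": [-0.1, 1.5, 0], "claw": 1, "dr": [0, 0, 0]}, {"travel": [-0.2, 3, 0], "claw": 1, "dr": [0, 0, 0]}, {"travel": [-0.3, 4.5, 0], "claw": 1, "dr": [0, 0, 0]}, {"travel": [-0.4, 6, 0], "claw": 1, "dr": [0, 0, 0]}, {"travel": [-0.4, 7.1, 0], "claw": 1, "dr": [0, 0, 0]}]'

```text
time: 7.42
eef_pos: [0.431, -0.1656, 0.2014]
tool_rot: [-1.21, 1.209, 1.21]
force: [0.5, -0.2, -0.1]
opening: 0.999
```

Request:
carry_out --steps '[{"travel": [0, 0, -0.6], "claw": 1, "dr": [0, 0, 0]}, {"travel": [0, 0, -1.6], "claw": 1, "dr": [0, 0, 0]}, {"travel": [0, 0, -2.8], "claw": 1, "dr": [0, 0, 0]}, {"travel": [0, 0, -3.4], "claw": 1, "dr": [0, 0, 0]}, {"travel": [0, 0, -3.4], "claw": 1, "dr": [0, 0, 0]}]'

```text
time: 7.83
eef_pos: [0.4302, -0.1671, 0.1135]
tool_rot: [-1.206, 1.211, 1.214]
force: [-0.7, 1.1, 0.2]
opening: 1.0
```

```bash
python3 -c "
from h import *
st();c=snap('wrist','w6');st();print(proj(c,[.4307,-.168,.08]))"
```

```text
t 7.83 tcp [ 0.4302 -0.1671  0.1135] open 1.0 F [-0.7  1.1  0.2] q [-0.45  0.21  1.86  0.    1.07 -2.02]
x [-0.005  0.002 -1.   ] jaw [-0.     1.     0.002] jaw ang 1.571
t 7.88 tcp [ 0.431  -0.1676  0.1155] open 1.0 F [-0.  -0.1  0.1] q [-0.45  0.21  1.86 -0.    1.07 -2.02]
x [-0.002  0.001 -1.   ] jaw [-0.     1.     0.001] jaw ang 1.571
[[253.749405   208.97148011]]
```

View pics/w6.png

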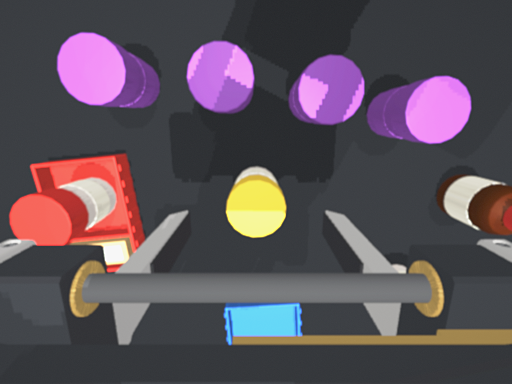

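The yellow jar is centred at (256,207). Grasping.

Request:
carry_out --steps '[{"travel": [0, 0, -0.8], "claw": 1, "dr": [0, 0, 0]}, {"travel": [0, 0, -1.6], "claw": 1, "dr": [0, 0, 0]}, {"travel": [0, 0, -2.3], "claw": 1, "dr": [0, 0, 0]}, {"travel": [0, 0, -2.65], "claw": 1, "dr": [0, 0, 0]}, {"travel": [0, 0, -2.65], "claw": 0, "dr": [0, 0, 0]}]'

```text
time: 8.3
eef_pos: [0.4315, -0.1679, 0.0498]
tool_rot: [-1.208, 1.21, 1.21]
force: [-0.4, -0.5, -0.1]
opening: 0.959
```

Request:
carry_out --steps '[{"travel": [0, 0, 0], "claw": -1, "dr": [0, 0, 0]}, {"travel": [0, 0, 0], "claw": -1, "dr": [0, 0, 0]}, {"travel": [0, 0, 0], "claw": -1, "dr": [0, 0, 0]}, {"travel": [0, 0, 0], "claw": -1, "dr": [0, 0, 0]}, {"travel": [0, 0, 0], "claw": -1, "dr": [0, 0, 0]}]'

```text
time: 8.72
eef_pos: [0.4319, -0.168, 0.0508]
tool_rot: [-1.21, 1.209, 1.209]
force: [-0.3, 0.2, -0.0]
opening: 0.613
```

Request:
carry_out --steps '[{"travel": [0, 0, 0], "claw": -1, "dr": [0, 0, 0]}, {"travel": [0, 0, 0], "claw": -1, "dr": [0, 0, 0]}, {"travel": [0, 0, 0], "claw": -1, "dr": [0, 0, 0]}, {"travel": [0, 0, 0], "claw": -1, "dr": [0, 0, 0]}]'

```text
time: 9.05
eef_pos: [0.4318, -0.1679, 0.0504]
tool_rot: [-1.21, 1.209, 1.209]
force: [0.3, 0.7, 4.3]
opening: 0.526
```

Request:
carry_out --steps '[{"travel": [0, 0, 0.4], "claw": -1, "dr": [0, 0, 0]}, {"travel": [0, 0, 1.2], "claw": -1, "dr": [0, 0, 0]}, {"travel": [0, 0, 2.4], "claw": -1, "dr": [0, 0, 0]}, {"travel": [0, 0, 3.6], "claw": -1, "dr": [0, 0, 0]}, {"travel": [0, 0, 5], "claw": -1, "dr": [0, 0, 0]}]'

```text
time: 9.47
eef_pos: [0.4309, -0.1676, 0.1764]
tool_rot: [-1.208, 1.21, 1.211]
force: [-0.2, -0.1, -1.4]
opening: 0.529
```

Request:
carry_out --steps '[{"travel": [0.74, 1.28, 0.3], "claw": -1, "dr": [0, 0, 0]}, {"travel": [1.48, 2.56, 0.6], "claw": -1, "dr": [0, 0, 0]}, {"travel": [2.22, 3.84, 0.8], "claw": -1, "dr": [0, 0, 0]}, {"travel": [2.96, 5.12, 0.8], "claw": -1, "dr": [0, 0, 0]}, {"travel": [3.7, 6.4, 0.8], "claw": -1, "dr": [0, 0, 0]}]'

```text
time: 9.88
eef_pos: [0.5246, -0.0062, 0.1962]
tool_rot: [-1.21, 1.209, 1.209]
force: [-0.1, -0.6, -1.0]
opening: 0.527
```

Request:
carry_out --steps '[{"travel": [0.74, 1.28, 0], "claw": -1, "dr": [0, 0, 0]}, {"travel": [1.48, 2.56, 0], "claw": -1, "dr": [0, 0, 0]}, {"travel": [2.22, 3.84, 0], "claw": -1, "dr": [0, 0, 0]}, {"travel": [2.96, 5.12, 0], "claw": -1, "dr": [0, 0, 0]}, {"travel": [3.7, 6.4, 0], "claw": -1, "dr": [0, 0, 0]}]'

```text
time: 10.3
eef_pos: [0.617, 0.1539, 0.1956]
tool_rot: [-1.209, 1.209, 1.21]
force: [1.0, -0.1, -0.8]
opening: 0.527
```

Request:
carry_out --steps '[{"travel": [0.37, 0.72, 0], "claw": -1, "dr": [0, 0, 0]}, {"travel": [0.37, 0.72, -0.8], "claw": -1, "dr": [0, 0, 0]}, {"travel": [0.37, 0.72, -1.8], "claw": -1, "dr": [0, 0, 0]}, {"travel": [0.37, 0.72, -2.8], "claw": -1, "dr": [0, 0, 0]}, {"travel": [0.37, 0.72, -3.3], "claw": -1, "dr": [0, 0, 0]}]'

```text
time: 10.72
eef_pos: [0.6246, 0.17, 0.1099]
tool_rot: [-1.208, 1.213, 1.212]
force: [-0.2, -0.3, -1.7]
opening: 0.526
```

```bash
cat >> h.py <<'E'
def rim(c,q):
    co,si=np.cos(q[2]),np.sin(q[2])
    return proj(c,[[q[0]+co*a-si*b,q[1]+si*a+co*b,.025] for a,b in [[.082,.043],[.082,-.043],[-.043,-.043],[-.043,.043]]])
E
python3 -c "
from h import *
st();c=snap('scene','s7');st();crop('s7',290,130,440,260,5,'s7c')
p=rim(c,[.6253,.1702,.1361]);print(((p-[290,130]+.5)*5).round())"
```

```text
t 10.72 tcp [0.6246 0.17   0.1099] open 0.526 F [-0.2 -0.3 -1.7] q [ 0.21  0.6   1.31 -0.    1.23 -1.36]
x [-0.004 -0.001 -1.   ] jaw [-0.     1.    -0.001] jaw ang 1.571
t 10.77 tcp [0.6242 0.1697 0.1085] open 0.527 F [-0.4  0.4 -3.6] q [ 0.21  0.6   1.32 -0.    1.23 -1.36]
x [-0.006 -0.001 -1.   ] jaw [-0.     1.    -0.001] jaw ang 1.571
[[500. 538.]
 [344. 597.]
 [175. 431.]
 [321. 384.]]
```

View pics/s7c.png

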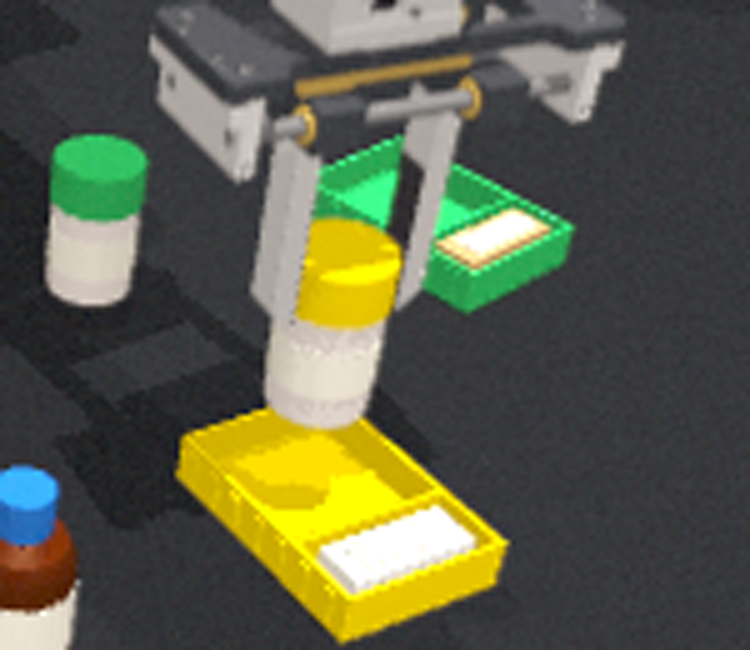

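Rim corners seen within 1 to 1.5 px of prediction. Lowering.

Request:
carry_out --steps '[{"travel": [0.05, 0.05, -0.6], "claw": -1, "dr": [0, 0, 0]}, {"travel": [0.05, 0.05, -1.2], "claw": -1, "dr": [0, 0, 0]}, {"travel": [0.05, 0.05, -1.7], "claw": -1, "dr": [0, 0, 0]}, {"travel": [0.05, 0.05, -2.1], "claw": -1, "dr": [0, 0, 0]}, {"travel": [0.05, 0.05, -2.25], "claw": -1, "dr": [0, 0, 0]}]'

```text
time: 11.18
eef_pos: [0.6268, 0.1712, 0.0555]
tool_rot: [-1.209, 1.21, 1.21]
force: [-0.2, 0.5, -0.8]
opening: 0.529
```

Request:
carry_out --steps '[{"travel": [0, 0, -0.05], "claw": -1, "dr": [0, 0, 0]}, {"travel": [0, 0, -0.1], "claw": -1, "dr": [0, 0, 0]}, {"travel": [0, 0, -0.13], "claw": -1, "dr": [0, 0, 0]}, {"travel": [0, 0, -0.15], "claw": -1, "dr": [0, 0, 0]}, {"travel": [0, 0, -0.15], "claw": -1, "dr": [0, 0, 0]}]'

```text
time: 11.6
eef_pos: [0.6279, 0.1715, 0.0545]
tool_rot: [-1.21, 1.207, 1.208]
force: [-2.5, -0.3, 5.9]
opening: 0.527
```

Contact of about 6 N. Release, raise and check.

Request:
carry_out --steps '[{"travel": [0, 0, 0], "claw": 0.2, "dr": [0, 0, 0]}, {"travel": [0, 0, 0], "claw": 0.5, "dr": [0, 0, 0]}, {"travel": [0, 0, 0], "claw": 1, "dr": [0, 0, 0]}, {"travel": [0, 0, 0], "claw": 1, "dr": [0, 0, 0]}, {"travel": [0, 0, 0], "claw": 1, "dr": [0, 0, 0]}]'

```text
time: 12.02
eef_pos: [0.6272, 0.1714, 0.0527]
tool_rot: [-1.209, 1.209, 1.209]
force: [0.3, 0.8, 0.1]
opening: 0.844
```

Request:
carry_out --steps '[{"travel": [0, 0, 0], "claw": 1, "dr": [0, 0, 0]}, {"travel": [0, 0, 0], "claw": 1, "dr": [0, 0, 0]}, {"travel": [0, 0, 0], "claw": 1, "dr": [0, 0, 0]}]'

```text
time: 12.27
eef_pos: [0.6271, 0.1713, 0.0527]
tool_rot: [-1.209, 1.209, 1.209]
force: [-0.4, 0.5, -0.5]
opening: 0.994
```

Request:
carry_out --steps '[{"travel": [0, 0, 0.6], "claw": 1, "dr": [0, 0, 0]}, {"travel": [0, 0, 1.5], "claw": 1, "dr": [0, 0, 0]}, {"travel": [0, 0, 3], "claw": 1, "dr": [0, 0, 0]}, {"travel": [0, 0, 4.5], "claw": 1, "dr": [0, 0, 0]}, {"travel": [0, 0, 6], "claw": 1, "dr": [0, 0, 0]}]'

```text
time: 12.68
eef_pos: [0.6268, 0.1713, 0.2044]
tool_rot: [-1.209, 1.209, 1.21]
force: [0.3, 0.5, 0.4]
opening: 0.998
```

```bash
python3 -c "
from h import *
st();c=snap('scene','s8');crop('s8',240,110,440,270,4,'s8c');print((proj(c,[[.6265,.171,.084],[.5507,-.0007,.08]])-[240,110]+.5)*4)"
```

```text
t 12.68 tcp [0.6268 0.1713 0.2044] open 0.998 F [0.3 0.5 0.4] q [ 0.21  0.53  1.2  -0.    1.41 -1.36]
x [-0. -0. -1.] jaw [-0.  1. -0.] jaw ang 1.571
[[462.4196144  365.35203639]
 [126.15942907 350.41370738]]
```

View pics/s8c.png

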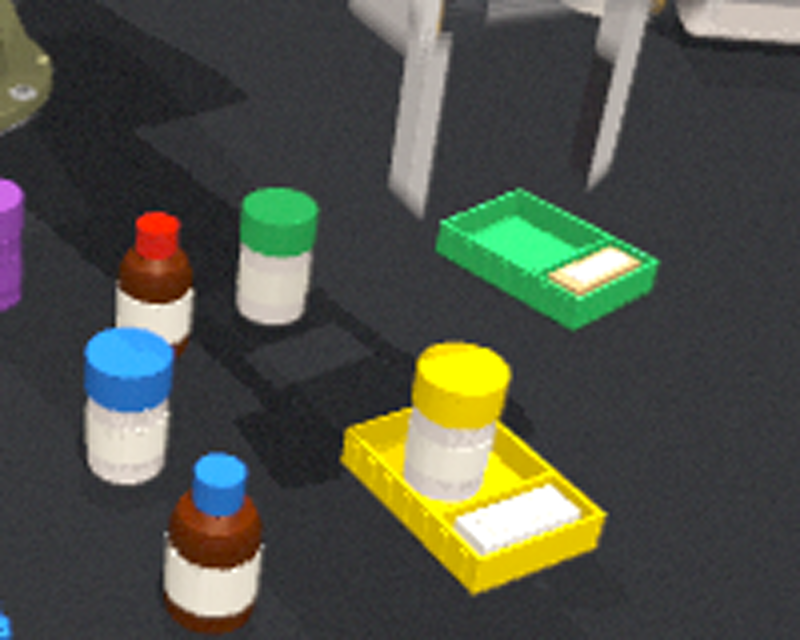

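The yellow jar stands upright in its basket at the expected pixel (462,366). Next is blue: the white jar with the wide blue lid at (245,173) in the top view, not bottle b at (246,117).

Request:
carry_out --steps '[{"travel": [-0.6, -1.4, 0], "claw": 1, "dr": [0, 0, 0]}, {"travel": [-1.2, -2.8, 0], "claw": 1, "dr": [0, 0, 0]}, {"travel": [-1.9, -4.2, 0], "claw": 1, "dr": [0, 0, 0]}, {"travel": [-2.5, -5.6, 0], "claw": 1, "dr": [0, 0, 0]}, {"travel": [-3.03, -6.83, 0], "claw": 1, "dr": [0, 0, 0]}]'

```text
time: 13.15
eef_pos: [0.5502, -0.0011, 0.2026]
tool_rot: [-1.209, 1.209, 1.209]
force: [0.6, -0.2, 0.7]
opening: 0.999
```

Request:
carry_out --steps '[{"travel": [0, 0, -0.6], "claw": 1, "dr": [0, 0, 0]}, {"travel": [0, 0, -1.6], "claw": 1, "dr": [0, 0, 0]}, {"travel": [0, 0, -2.8], "claw": 1, "dr": [0, 0, 0]}, {"travel": [0, 0, -3.4], "claw": 1, "dr": [0, 0, 0]}, {"travel": [0, 0, -3.4], "claw": 1, "dr": [0, 0, 0]}]'

```text
time: 13.57
eef_pos: [0.5497, 0.0006, 0.1143]
tool_rot: [-1.206, 1.213, 1.213]
force: [0.1, -0.2, -0.3]
opening: 1.001
```

```bash
python3 -c "
from h import *
st();c=snap('wrist','w9');st()"
```

```text
t 13.57 tcp [0.5497 0.0006 0.1143] open 1.001 F [ 0.1 -0.2 -0.3] q [-0.07  0.39  1.62 -0.    1.14 -1.64]
x [-0.005  0.    -1.   ] jaw [-0.  1.  0.] jaw ang 1.571
t 13.62 tcp [0.5508 0.0006 0.1166] open 1.001 F [-0.7  0.5  0.7] q [-0.07  0.39  1.62 -0.    1.14 -1.64]
x [-0.003  0.    -1.   ] jaw [-0.  1.  0.] jaw ang 1.571
```

View pics/w9.png

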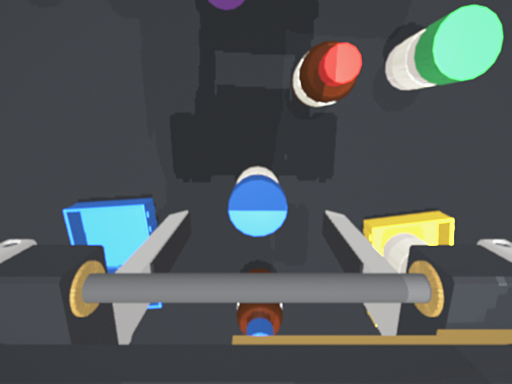

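The blue jar is centred at (258,206), and bottle b is clear of the fingers. Grasping.

Request:
carry_out --steps '[{"travel": [0, 0, -0.8], "claw": 1, "dr": [0, 0, 0]}, {"travel": [0, 0, -1.6], "claw": 1, "dr": [0, 0, 0]}, {"travel": [0, 0, -2.3], "claw": 1, "dr": [0, 0, 0]}, {"travel": [0, 0, -2.68], "claw": 1, "dr": [0, 0, 0]}, {"travel": [0, 0, -2.68], "claw": 0, "dr": [0, 0, 0]}]'

```text
time: 14.03
eef_pos: [0.5512, 0.0007, 0.0501]
tool_rot: [-1.209, 1.21, 1.21]
force: [-0.6, -0.8, 0.3]
opening: 0.957
```

Request:
carry_out --steps '[{"travel": [0, 0, 0], "claw": -1, "dr": [0, 0, 0]}, {"travel": [0, 0, 0], "claw": -1, "dr": [0, 0, 0]}, {"travel": [0, 0, 0], "claw": -1, "dr": [0, 0, 0]}, {"travel": [0, 0, 0], "claw": -1, "dr": [0, 0, 0]}, {"travel": [0, 0, 0], "claw": -1, "dr": [0, 0, 0]}]'

```text
time: 14.45
eef_pos: [0.5517, 0.0006, 0.0513]
tool_rot: [-1.21, 1.208, 1.209]
force: [1.0, -0.2, -0.2]
opening: 0.611
```

Request:
carry_out --steps '[{"travel": [0, 0, 0], "claw": -1, "dr": [0, 0, 0]}, {"travel": [0, 0, 0], "claw": -1, "dr": [0, 0, 0]}, {"travel": [0, 0, 0], "claw": -1, "dr": [0, 0, 0]}, {"travel": [0, 0, 0], "claw": -1, "dr": [0, 0, 0]}]'

```text
time: 14.78
eef_pos: [0.5516, 0.0006, 0.051]
tool_rot: [-1.21, 1.209, 1.209]
force: [0.1, 0.8, 2.9]
opening: 0.522
```

Request:
carry_out --steps '[{"travel": [0, 0, 0.4], "claw": -1, "dr": [0, 0, 0]}, {"travel": [0, 0, 1.2], "claw": -1, "dr": [0, 0, 0]}, {"travel": [0, 0, 2.4], "claw": -1, "dr": [0, 0, 0]}, {"travel": [0, 0, 3.6], "claw": -1, "dr": [0, 0, 0]}, {"travel": [0, 0, 4], "claw": -1, "dr": [0, 0, 0]}]'

```text
time: 15.2
eef_pos: [0.5526, 0.0005, 0.1553]
tool_rot: [-1.212, 1.205, 1.205]
force: [1.3, 0.4, -0.4]
opening: 0.529
```

Request:
carry_out --steps '[{"travel": [0.45, -1.3, 0], "claw": -1, "dr": [0, 0, 0]}, {"travel": [0.9, -2.6, 0], "claw": -1, "dr": [0, 0, 0]}, {"travel": [1.35, -3.9, 0], "claw": -1, "dr": [0, 0, 0]}, {"travel": [1.8, -5.2, 0], "claw": -1, "dr": [0, 0, 0]}, {"travel": [2.27, -6.37, 0], "claw": -1, "dr": [0, 0, 0]}]'

```text
time: 15.62
eef_pos: [0.6081, -0.1606, 0.1503]
tool_rot: [-1.209, 1.21, 1.21]
force: [0.4, -0.2, -1.6]
opening: 0.528
```

Request:
carry_out --steps '[{"travel": [0, 0, -0.4], "claw": -1, "dr": [0, 0, 0]}, {"travel": [0, 0, -1], "claw": -1, "dr": [0, 0, 0]}, {"travel": [0, 0, -1.5], "claw": -1, "dr": [0, 0, 0]}, {"travel": [0, 0, -1.7], "claw": -1, "dr": [0, 0, 0]}]'

```text
time: 15.95
eef_pos: [0.6071, -0.1581, 0.1056]
tool_rot: [-1.207, 1.211, 1.212]
force: [-0.5, -0.7, -1.5]
opening: 0.53
```

```bash
python3 -c "
from h import *
st();c=snap('scene','s10');st();crop('s10',160,150,310,290,4.2,'s10c')
p=rim(c,[.6083,-.1587,.0559]);print(((p-[160,150]+.5)*4.2).round())"
```

```text
t 15.95 tcp [ 0.6071 -0.1581  0.1056] open 0.53 F [-0.5 -0.7 -1.5] q [-0.31  0.56  1.39  0.    1.2  -1.88]
x [-0.003  0.001 -1.   ] jaw [-0.     1.     0.001] jaw ang 1.571
t 16.0 tcp [ 0.6071 -0.158   0.1056] open 0.529 F [-0.9 -0.5 -1.5] q [-0.31  0.56  1.39  0.    1.2  -1.88]
x [-0.004  0.001 -1.   ] jaw [-0.001  1.     0.001] jaw ang 1.571
[[345. 496.]
 [167. 546.]
 [108. 374.]
 [267. 335.]]
```

View pics/s10c.png

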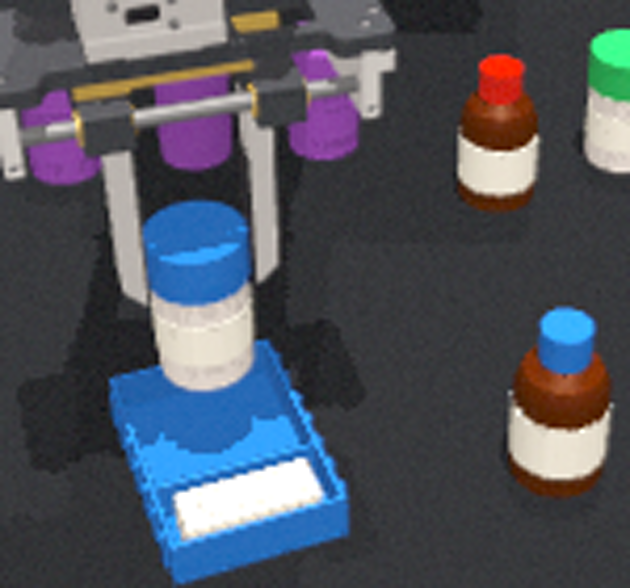

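The blue rim agrees with the prediction within 1 to 1.5 px. Lowering.

Request:
carry_out --steps '[{"travel": [0.03, 0, -0.6], "claw": -1, "dr": [0, 0, 0]}, {"travel": [0.03, 0, -1.1], "claw": -1, "dr": [0, 0, 0]}, {"travel": [0.03, 0, -1.6], "claw": -1, "dr": [0, 0, 0]}, {"travel": [0.03, 0, -1.9], "claw": -1, "dr": [0, 0, 0]}, {"travel": [0.03, 0, -2.05], "claw": -1, "dr": [0, 0, 0]}]'

```text
time: 16.42
eef_pos: [0.6084, -0.1584, 0.0555]
tool_rot: [-1.208, 1.21, 1.211]
force: [-1.4, -0.6, -0.9]
opening: 0.526
```

Request:
carry_out --steps '[{"travel": [0, 0, -0.05], "claw": -1, "dr": [0, 0, 0]}, {"travel": [0, 0, -0.1], "claw": -1, "dr": [0, 0, 0]}, {"travel": [0, 0, -0.13], "claw": -1, "dr": [0, 0, 0]}, {"travel": [0, 0, -0.15], "claw": -1, "dr": [0, 0, 0]}, {"travel": [0, 0, -0.15], "claw": -1, "dr": [0, 0, 0]}]'

```text
time: 16.83
eef_pos: [0.6096, -0.1586, 0.055]
tool_rot: [-1.211, 1.208, 1.208]
force: [-3.2, 2.6, 8.7]
opening: 0.527
```

Request:
carry_out --steps '[{"travel": [0, 0, 0], "claw": 0.2, "dr": [0, 0, 0]}, {"travel": [0, 0, 0], "claw": 0.5, "dr": [0, 0, 0]}, {"travel": [0, 0, 0], "claw": 1, "dr": [0, 0, 0]}, {"travel": [0, 0, 0], "claw": 1, "dr": [0, 0, 0]}, {"travel": [0, 0, 0], "claw": 1, "dr": [0, 0, 0]}]'

```text
time: 17.25
eef_pos: [0.6089, -0.1587, 0.0532]
tool_rot: [-1.209, 1.209, 1.209]
force: [-0.2, 0.3, -0.0]
opening: 0.844
```

Request:
carry_out --steps '[{"travel": [0, 0, 0], "claw": 1, "dr": [0, 0, 0]}, {"travel": [0, 0, 0], "claw": 1, "dr": [0, 0, 0]}, {"travel": [0, 0, 0], "claw": 1, "dr": [0, 0, 0]}]'

```text
time: 17.5
eef_pos: [0.6089, -0.1587, 0.0532]
tool_rot: [-1.209, 1.209, 1.209]
force: [1.2, -0.2, -0.5]
opening: 0.999
```

Request:
carry_out --steps '[{"travel": [0, 0, 0.6], "claw": 1, "dr": [0, 0, 0]}, {"travel": [0, 0, 1.5], "claw": 1, "dr": [0, 0, 0]}, {"travel": [0, 0, 3], "claw": 1, "dr": [0, 0, 0]}, {"travel": [0, 0, 4.5], "claw": 1, "dr": [0, 0, 0]}, {"travel": [0, 0, 6], "claw": 1, "dr": [0, 0, 0]}]'

```text
time: 17.92
eef_pos: [0.6086, -0.1585, 0.2049]
tool_rot: [-1.209, 1.209, 1.21]
force: [1.0, 0.4, -0.9]
opening: 0.999
```

```bash
python3 -c "
from h import *
st();c=snap('scene','s11');crop('s11',80,130,330,290,3,'s11c');print((proj(c,[[.6083,-.1587,.084]])-[80,130]+.5)*3)"
```

```text
t 17.92 tcp [ 0.6086 -0.1585  0.2049] open 0.999 F [ 1.   0.4 -0.9] q [-0.31  0.48  1.28 -0.    1.39 -1.88]
x [-0.  0. -1.] jaw [-0.  1.  0.] jaw ang 1.571
[[384.42631806 286.27926979]]
```

View pics/s11c.png

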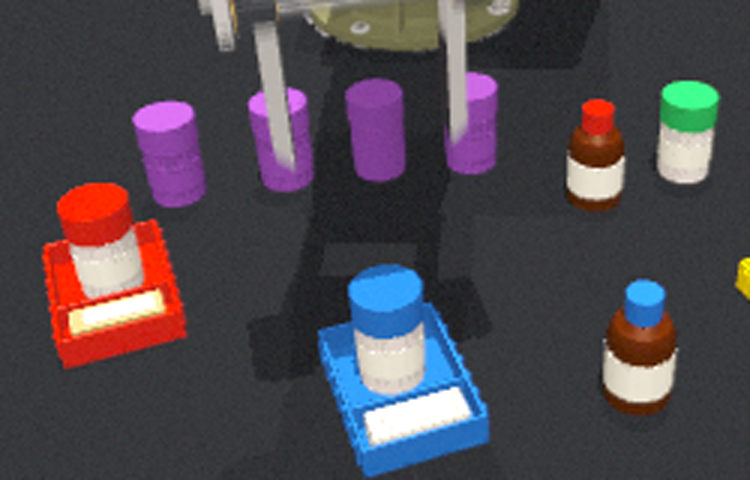

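The blue jar stands in its basket with its lid at (386,288), as predicted. Next is green, with the jaws along x so the fingers keep clear of bottle a.

Request:
carry_out --steps '[{"travel": [-0.49, 0.82, 0], "claw": 1, "dr": [0, 0, -0.105]}, {"travel": [-0.98, 1.65, 0], "claw": 1, "dr": [0, 0, -0.21]}, {"travel": [-1.48, 2.47, 0], "claw": 1, "dr": [0, 0, -0.315]}, {"travel": [-1.97, 3.3, 0], "claw": 1, "dr": [0, 0, -0.42]}, {"travel": [-2.46, 4.12, 0], "claw": 1, "dr": [0, 0, -0.524]}]'

```text
time: 18.38
eef_pos: [0.5467, -0.0548, 0.203]
tool_rot: [-0.811, 1.414, 0.811]
force: [0.2, 0.7, -0.4]
opening: 1.001
```

Request:
carry_out --steps '[{"travel": [-0.49, 0.82, 0], "claw": 1, "dr": [0, 0, -0.105]}, {"travel": [-0.98, 1.65, 0], "claw": 1, "dr": [0, 0, -0.21]}, {"travel": [-1.48, 2.47, 0], "claw": 1, "dr": [0, 0, -0.315]}, {"travel": [-1.97, 3.3, 0], "claw": 1, "dr": [0, 0, -0.42]}, {"travel": [-2.46, 4.12, 0], "claw": 1, "dr": [0, 0, -0.524]}]'

```text
time: 18.8
eef_pos: [0.4852, 0.0483, 0.2031]
tool_rot: [-0.406, 1.532, 0.406]
force: [0.9, -0.2, -0.5]
opening: 0.996
```

Request:
carry_out --steps '[{"travel": [-0.49, 0.82, 0], "claw": 1, "dr": [0, 0, -0.105]}, {"travel": [-0.98, 1.65, 0], "claw": 1, "dr": [0, 0, -0.21]}, {"travel": [-1.48, 2.47, 0], "claw": 1, "dr": [0, 0, -0.315]}, {"travel": [-1.97, 3.3, 0], "claw": 1, "dr": [0, 0, -0.42]}, {"travel": [-2.46, 4.12, 0], "claw": 1, "dr": [0, 0, -0.524]}]'

```text
time: 19.22
eef_pos: [0.4237, 0.1512, 0.2032]
tool_rot: [0.005, 1.57, -0.005]
force: [-0.2, -0.0, -0.5]
opening: 1.003
```

```bash
python3 -c "
from h import *
st();c=snap('wrist','w12');st();print(proj(c,[.4241,.1504,.08]))"
```

```text
t 19.22 tcp [0.4237 0.1512 0.2032] open 1.003 F [-0.2 -0.  -0.5] q [ 0.26  0.08  1.79 -0.    1.27  0.27]
x [ 0.  0. -1.] jaw [ 1.    -0.006  0.   ] jaw ang -0.006
t 19.27 tcp [0.4222 0.1536 0.2032] open 0.999 F [-0.4  0.7  0.4] q [0.27 0.08 1.79 0.   1.27 0.28]
x [-0.     0.001 -1.   ] jaw [ 1.    -0.016 -0.   ] jaw ang -0.016
[[256.85239682 185.1713437 ]]
```

View pics/w12.png

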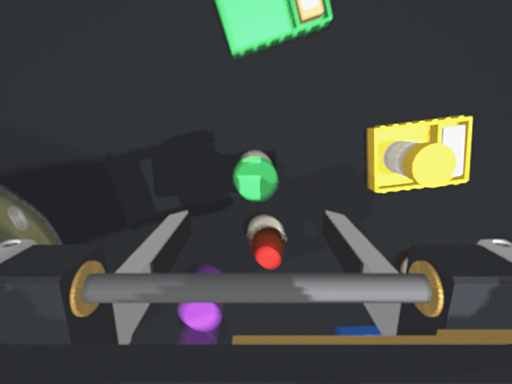

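The green lid is at (256,181), about 4 px above prediction, so I'll add 2.5 mm in +y. Descending.

Request:
carry_out --steps '[{"travel": [0, 0.05, -0.6], "claw": 1, "dr": [0, 0, 0]}, {"travel": [0, 0.1, -1.6], "claw": 1, "dr": [0, 0, 0]}, {"travel": [0, 0.1, -2.8], "claw": 1, "dr": [0, 0, 0]}, {"travel": [0, 0.1, -3.4], "claw": 1, "dr": [0, 0, 0]}, {"travel": [0, 0.1, -3.4], "claw": 1, "dr": [0, 0, 0]}]'

```text
time: 19.68
eef_pos: [0.4229, 0.1524, 0.1153]
tool_rot: [-0.0, 1.576, -0.002]
force: [-0.2, -0.4, -0.4]
opening: 1.003
```

```bash
python3 -c "
from h import *
st();c=snap('wrist','w13');st();print(proj(c,[.4241,.1524,.08]))"
```

```text
t 19.68 tcp [0.4229 0.1524 0.1153] open 1.003 F [-0.2 -0.4 -0.4] q [ 0.26  0.18  1.89 -0.    1.07  0.27]
x [-0.005 -0.001 -1.   ] jaw [ 1.    -0.001 -0.005] jaw ang -0.001
t 19.73 tcp [0.4238 0.1527 0.1173] open 1.0 F [0.2 0.5 0. ] q [ 0.26  0.18  1.89 -0.    1.07  0.27]
x [-0.002 -0.001 -1.   ] jaw [ 1.    -0.001 -0.002] jaw ang -0.001
[[258.17508641 208.62262685]]
```

View pics/w13.png

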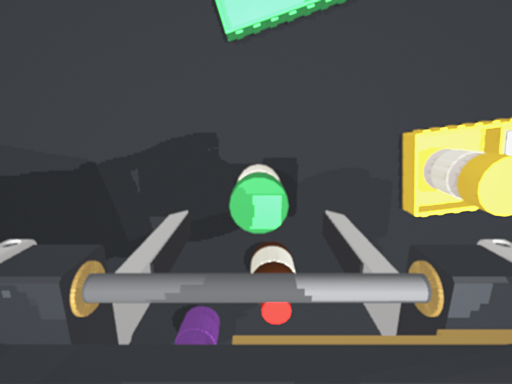

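The green jar is centred at (259,204), with bottle a well behind the jaw plane. Grasping.

Request:
carry_out --steps '[{"travel": [0, 0.04, -0.8], "claw": 1, "dr": [0, 0, 0]}, {"travel": [0, 0.04, -1.6], "claw": 1, "dr": [0, 0, 0]}, {"travel": [0, 0.04, -2.3], "claw": 1, "dr": [0, 0, 0]}, {"travel": [0, 0.04, -2.7], "claw": 1, "dr": [0, 0, 0]}, {"travel": [0, 0.04, -2.7], "claw": 0, "dr": [0, 0, 0]}]'

```text
time: 20.15
eef_pos: [0.4242, 0.1537, 0.0502]
tool_rot: [0.001, 1.572, -0.001]
force: [0.2, -0.1, -0.3]
opening: 0.96
```

Request:
carry_out --steps '[{"travel": [0, 0, 0], "claw": -1, "dr": [0, 0, 0]}, {"travel": [0, 0, 0], "claw": -1, "dr": [0, 0, 0]}, {"travel": [0, 0, 0], "claw": -1, "dr": [0, 0, 0]}, {"travel": [0, 0, 0], "claw": -1, "dr": [0, 0, 0]}, {"travel": [0, 0, 0], "claw": -1, "dr": [0, 0, 0]}]'

```text
time: 20.57
eef_pos: [0.4247, 0.1539, 0.0512]
tool_rot: [0.001, 1.57, -0.001]
force: [0.0, 0.5, -0.3]
opening: 0.61
```

Request:
carry_out --steps '[{"travel": [0, 0, 0], "claw": -1, "dr": [0, 0, 0]}, {"travel": [0, 0, 0], "claw": -1, "dr": [0, 0, 0]}, {"travel": [0, 0, 0], "claw": -1, "dr": [0, 0, 0]}, {"travel": [0, 0, 0], "claw": -1, "dr": [0, 0, 0]}]'

```text
time: 20.9
eef_pos: [0.4245, 0.1539, 0.051]
tool_rot: [0.001, 1.57, -0.001]
force: [-1.9, -0.4, 5.6]
opening: 0.526
```

Request:
carry_out --steps '[{"travel": [0, 0, 0.4], "claw": -1, "dr": [0, 0, 0]}, {"travel": [0, 0, 1.2], "claw": -1, "dr": [0, 0, 0]}, {"travel": [0, 0, 2.4], "claw": -1, "dr": [0, 0, 0]}, {"travel": [0, 0, 3.6], "claw": -1, "dr": [0, 0, 0]}, {"travel": [0, 0, 4], "claw": -1, "dr": [0, 0, 0]}]'

```text
time: 21.32
eef_pos: [0.4255, 0.1542, 0.1548]
tool_rot: [0.002, 1.566, 0.0]
force: [-0.0, 1.2, -0.6]
opening: 0.529
```

Request:
carry_out --steps '[{"travel": [0, 1.57, 0], "claw": -1, "dr": [0, 0, 0]}, {"travel": [0, 3.14, 0], "claw": -1, "dr": [0, 0, 0]}, {"travel": [-0.05, 4.7, 0], "claw": -1, "dr": [0, 0, 0]}, {"travel": [-0.05, 6.3, 0], "claw": -1, "dr": [0, 0, 0]}, {"travel": [-0.07, 7.83, 0], "claw": -1, "dr": [0, 0, 0]}]'

```text
time: 21.73
eef_pos: [0.422, 0.3515, 0.1502]
tool_rot: [0.0, 1.571, -0.001]
force: [0.8, -1.2, -0.6]
opening: 0.528
```

Request:
carry_out --steps '[{"travel": [0, 0, -0.4], "claw": -1, "dr": [0, 0, 0]}, {"travel": [0, 0, -1], "claw": -1, "dr": [0, 0, 0]}, {"travel": [0, 0, -1.5], "claw": -1, "dr": [0, 0, 0]}, {"travel": [0, 0, -1.7], "claw": -1, "dr": [0, 0, 0]}]'

```text
time: 22.07
eef_pos: [0.4217, 0.3489, 0.1058]
tool_rot: [-0.001, 1.574, -0.002]
force: [0.4, 0.0, -1.6]
opening: 0.527
```

```bash
python3 -c "
from h import *
st();c=snap('scene','s14');st();crop('s14',310,90,460,210,5,'s14c')
p=rim(c,[.4227,.3496,.3109]);print(((p-[310,90]+.5)*5).round())"
```

```text
t 22.07 tcp [0.4217 0.3489 0.1058] open 0.527 F [ 0.4  0.  -1.6] q [ 0.62  0.4   1.63 -0.    1.11  0.63]
x [-0.003 -0.002 -1.   ] jaw [ 1.    -0.001 -0.003] jaw ang -0.001
t 22.12 tcp [0.4218 0.3488 0.1059] open 0.526 F [ 0.  -0.3 -2. ] q [ 0.62  0.4   1.63 -0.    1.11  0.63]
x [-0.003 -0.002 -1.   ] jaw [ 1.    -0.001 -0.003] jaw ang -0.001
[[469. 424.]
 [370. 473.]
 [195. 376.]
 [293. 334.]]
```

View pics/s14c.png

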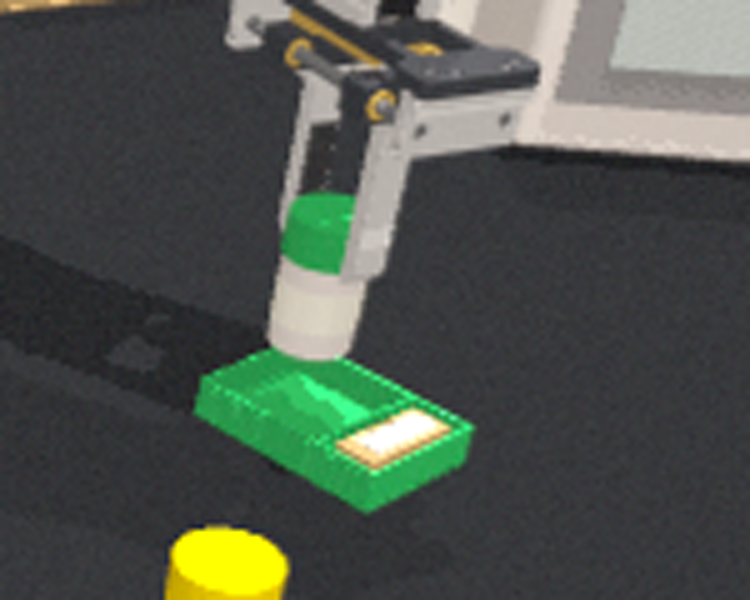

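The green rim is about 1 px off prediction. Lowering with a 1 mm nudge in +x and +y.

Request:
carry_out --steps '[{"travel": [0.03, 0.05, -0.6], "claw": -1, "dr": [0, 0, 0]}, {"travel": [0.03, 0.05, -1.1], "claw": -1, "dr": [0, 0, 0]}, {"travel": [0.03, 0.05, -1.6], "claw": -1, "dr": [0, 0, 0]}, {"travel": [0.03, 0.05, -1.9], "claw": -1, "dr": [0, 0, 0]}, {"travel": [0.03, 0.05, -2.05], "claw": -1, "dr": [0, 0, 0]}]'

```text
time: 22.53
eef_pos: [0.4233, 0.3505, 0.0564]
tool_rot: [0.001, 1.572, -0.001]
force: [-0.4, -0.2, -1.7]
opening: 0.528
```

Request:
carry_out --steps '[{"travel": [0, 0, -0.05], "claw": -1, "dr": [0, 0, 0]}, {"travel": [0, 0, -0.1], "claw": -1, "dr": [0, 0, 0]}, {"travel": [0, 0, -0.13], "claw": -1, "dr": [0, 0, 0]}, {"travel": [0, 0, -0.15], "claw": -1, "dr": [0, 0, 0]}, {"travel": [0, 0, -0.15], "claw": -1, "dr": [0, 0, 0]}]'

```text
time: 22.95
eef_pos: [0.4238, 0.3512, 0.055]
tool_rot: [0.002, 1.57, 0.0]
force: [-4.3, -2.4, 11.0]
opening: 0.527
```

Request:
carry_out --steps '[{"travel": [0, 0, 0], "claw": 0.2, "dr": [0, 0, 0]}, {"travel": [0, 0, 0], "claw": 0.5, "dr": [0, 0, 0]}, {"travel": [0, 0, 0], "claw": 1, "dr": [0, 0, 0]}, {"travel": [0, 0, 0], "claw": 1, "dr": [0, 0, 0]}, {"travel": [0, 0, 0], "claw": 1, "dr": [0, 0, 0]}]'

```text
time: 23.37
eef_pos: [0.4235, 0.3509, 0.0533]
tool_rot: [0.001, 1.571, -0.001]
force: [-0.2, -1.3, -1.2]
opening: 0.841
```

Request:
carry_out --steps '[{"travel": [0, 0, 0], "claw": 1, "dr": [0, 0, 0]}, {"travel": [0, 0, 0], "claw": 1, "dr": [0, 0, 0]}, {"travel": [0, 0, 0], "claw": 1, "dr": [0, 0, 0]}]'

```text
time: 23.62
eef_pos: [0.4234, 0.3508, 0.0532]
tool_rot: [0.001, 1.571, -0.001]
force: [0.6, 0.2, -0.6]
opening: 0.994
```

Request:
carry_out --steps '[{"travel": [0, 0, 0.6], "claw": 1, "dr": [0, 0, 0]}, {"travel": [0, 0, 1.5], "claw": 1, "dr": [0, 0, 0]}, {"travel": [0, 0, 3], "claw": 1, "dr": [0, 0, 0]}, {"travel": [0, 0, 4.5], "claw": 1, "dr": [0, 0, 0]}, {"travel": [0, 0, 6], "claw": 1, "dr": [0, 0, 0]}]'

```text
time: 24.03
eef_pos: [0.4231, 0.3506, 0.2049]
tool_rot: [0.001, 1.571, -0.001]
force: [0.4, -0.1, 0.4]
opening: 0.999
```

Request:
carry_out --steps '[{"travel": [-1, 1, 0], "claw": 1, "dr": [0, 0, 0]}, {"travel": [-2, 2, 0], "claw": 1, "dr": [0, 0, 0]}, {"travel": [-3, 3, 0], "claw": 1, "dr": [0, 0, 0]}, {"travel": [-4, 4, 0], "claw": 1, "dr": [0, 0, 0]}, {"travel": [-4, 4, 0], "claw": 1, "dr": [0, 0, 0]}]'

```text
time: 24.45
eef_pos: [0.3197, 0.4539, 0.2033]
tool_rot: [-0.002, 1.571, 0.003]
force: [-0.8, -0.4, 0.1]
opening: 0.999
```

```bash
python3 -c "
from h import *
st();c=snap('scene','s15');crop('s15',80,120,430,300,2.2,'s15c');c=snap('top','t15');crop('t15',50,90,440,310,2,'t15c')
P=np.load('P.npz')
for k in ['red','blue','green','yellow']:
  q=P['b_'+k];print(k,(proj(c,[q[0],q[1],.084])[0]-[50,90]+.5)*2)
for k in ['bota','botb']:print(k,(proj(c,P[k])[0]-[50,90]+.5)*2)"
```

```text
t 24.45 tcp [0.3197 0.4539 0.2033] open 0.999 F [-0.8 -0.4  0.1] q [0.89 0.31 1.51 0.   1.32 0.89]
x [-0.001  0.001 -1.   ] jaw [ 1.     0.003 -0.001] jaw ang 0.003
red [708.67840126 274.62652395]
blue [536.009708   118.70244289]
green [ 58.2072299  276.45268971]
yellow [237.53883115  95.4560302 ]
bota [333.66666667 265.66666667]
botb [392.33333333  55.        ]
```

View pics/s15c.png

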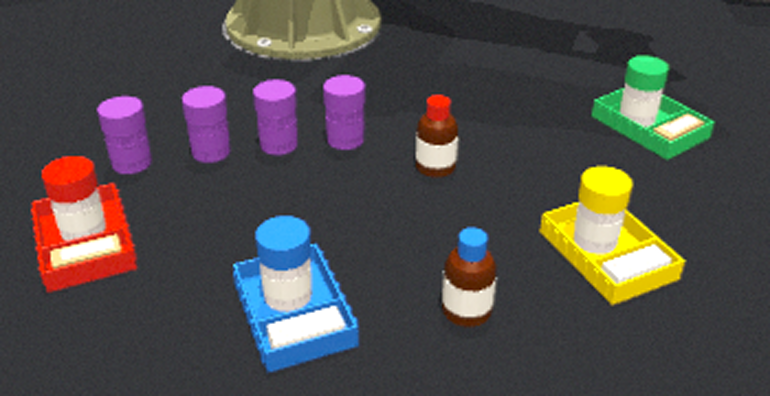

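View pics/t15c.png

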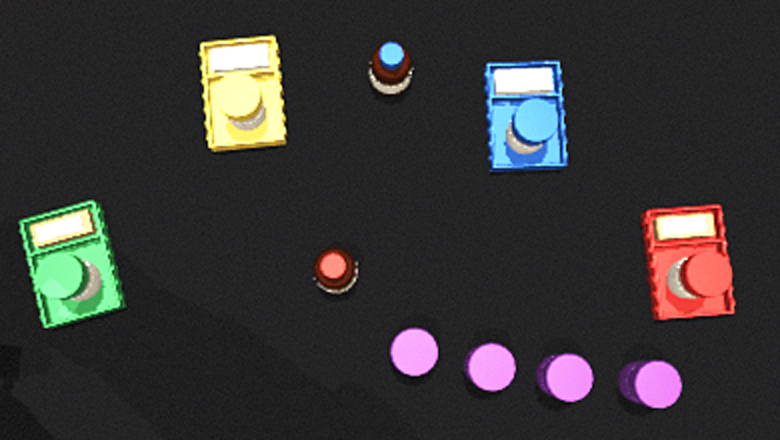

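The lids match the basket-centre predictions within 1 to 2 px: red (708,273), blue (537,120), green (60,276), yellow (240,98). The bottles have not moved: a is at (333,266) and b at (392,55). Handing in.

```bash
python3 -c "
from h import *
print(close_job())"
```

```text
the job is handed in; nothing more can be done
None
```

I delivered all four ointment jars to the baskets matching their lids: red first, then yellow, blue and green. Each was lowered until the tool felt light floor contact (about 6–14 N) before I opened the fingers. The job was handed in at about 24.5 s; `close_job()` gives no verdict.

- **Jars:** in the final top and scene views all four stand upright. Their lids are within about 2–4 mm of the compartment centres; the limit is 18 mm.
- **Bottles:** both amber bottles are at their starting pixels.
- **Robot:** the gripper was open, raised to 0.2 m and clear of everything.
- **Disagreements:** camera readings differed from predictions by 1–2 px, or about 2–3 mm. The largest was about 4 px (about 4 mm) on the green jar, which I corrected before the grasp. No check failed.

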